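Pull the two tall tablet tubes from the clip strip

ROBOT

A 6-joint arm with a two-finger parallel gripper is mounted at the origin on the work surface. World frame = base frame: x ahead of the robot, y to its left, z up, the work surface at z = 0. Lengths are in m, angles in rad, forces in N, time in s.
With the tool pointing down it reaches from about 0.25 to 0.8 m from the base axis. Payload 3.9 kg.
Tool frame: the origin (TCP) lies on the centre line of the jaws, within the pads' length; the fingertips stand 22 mm ahead of it and the grasp point (between the pads) lies 3 mm ahead of it; z points along the fingers, y is the direction in which the jaws open and shut (so a half turn about z gives the same grasp; the last joint's range is limited). The gripper opens to 85 mm and grips with 20 to 120 N. Pads are 22 mm wide; open, the fingers measure 114 mm over their backs; the gripper's body (76 mm by 85 mm) begins 54 mm behind the grasp point. The pads swing forward as they close: fully open they stand 13 mm farther back than shut.
Start: joints at [-1.147, 0.26, -0.138, 1.173, 0, 1.571], TCP at [0.216, -0.479, 0.253] pointing down, gripper open.
Joint ranges: [-2.78, 2.78], [-0.83, 1.72], [-1.28, 1.37], [-1.9, 2.12], [-1.57, 1.48], [-3.14, 3.14]. Speed limits (rad/s): [2.57, 2.57, 3.14, 3.14, 3.14, 3.14].

INTERFACE

Orientations are given as a 3x3 rotation matrix whose columns are the frame's x, y, z axes.
In Python, from workcell import env, read_camera, camera_model, workorder gives the robot as it stands. The module is installed in compiled form; this text tells all that it offers.
- The arm moves only by the tool servo_tool, never from a script. Its argument "increments" is text: rows parted by semicolons, each of 7 numbers parted by spaces: the closure, from 0 (fully open) to 1 (shut), then the shift along the world's x, y, z in units of 100 mm (1.0 is 100 mm), then the turn, a rotation vector about the world's x, y, z in units of 45 degrees (1.0 is 45 degrees). A call has 1 to 12 rows; each row is the pose to reach, as a shift and turn from the pose commanded when the call began; what a row does not reach only later rows make up. A row lasts 1/8 s, in which the tool goes at most 62.5 mm and 10.7 degrees, less where a joint would pass 70% of its speed; a pose out of reach is approached as far as the arm can. A call with a number of a shift or a turn outside -1 to 1 is refused whole. A call with a gripper value outside its range is refused whole. The fingers move at their own pace and stop on an object; "newtons" is the grip in N (left out, the last holds). Time passes only in rows, so rows that repeat a pose let the fingers close. It gives the time, the measured TCP pose, the force and the opening at its end, in the units of the state.
- env.get_obs(): the state, without advancing time (a new reading comes with each control period).
- read_camera(name): name is "side" or "top"; returns (picture, depth): 384x512x3 uint8, red, green, blue; 384x512 float32, m along the optical axis (not along the pixel's ray), 0 where there is no reading.
- camera_model(name): a dict with "mtx" (3x3 intrinsics, pixels), "R" (3x3) and "t" (3): a world point X has camera coordinates R X + t. Camera axes: x right, y down, z forward; pixel columns grow to the right and rows downward; lengths in m; the calibration is good to about 2 mm. A picture is of the moment at which its call begins. camera_model takes no time and is no camera call.
- workorder.finish_job(): hands the job in, once; it reports no verdict.
The state is a dict: "time_s": time; "joints": joint angles; "qvel": joint speeds; "effort": joint torques, N m; "tcp_pos": TCP position; "eef_rot": TCP orientation; "ft_force": force on the tool from outside, world axes, zero at the start; "torque": the same for the moment, N m; "finger_gap": finger opening in m.
Only numpy, scipy, OpenCV 4.12 (cv2) and the standard library are available. Lean on these libraries where they do the work, as an engineer would, in place of code of your own. Each camera call takes 0.05 s, during which the arm holds its last target.

TASK

On the dispensary desk three tablet tubes are held upright in a sprung clip strip. Pull the two tall ones straight up out of their clips, one at a time, and stand each upright on the floor of the low green basket before taking the next; leave the short tube in its clip.

Things in the scene. Friction and masses are not known exactly. Their poses are not given: they have to be found in the camera images.
- tall_a_mid (a point): Centre (48 mm above the underside) of one tall tube: 96 mm tall, round aluminium body 30 mm across from 26 to 76 mm up (grip 5 to 15 mm above the centre), flat white cap 32 mm across on top. z up; x across the strip, y along it. Its foot, 28 mm across, has a groove held by two sprung jaws; pulled up it resists with 5 to 12 N over the first 10 mm; 25 mm up it is clear. 30-65 g.
- tall_b_mid (a point): The same point of the other, identical tall tube. The strip: a fixed grey bar, 256 x 76 mm, four clips in a row 60 mm apart, one end clip empty, the tubes in any order in the others. In it tubes stand 12 mm above the table. Steel jaws along both long sides reach 35 mm above the table; 28 mm is free between neighbours, so close the fingers across the strip.
- short_mid (a point): Centre (30 mm above the underside) of the short tube that stays in the strip: 60 mm tall, 30 mm across, with the same foot and materials as the tall ones and a domed white cap.
- basket_floor (a point): Centre of the inner floor (5 mm above the table) of the fixed low green basket, outer 260 (x) x 180 (y) mm, walls 5 mm thick, rim 34 mm above the table, z up. A carton 55 x 115 x 22 mm lies across its far (+x) end, from about x = +50 mm on; the floor from x = -125 to +45 mm is free and flat, and tubes stand on it by themselves.
Mind the look-alikes: they are no part of the job. What is shaped like the part that bears tall_a_mid but blue or pink is not meant. What is shaped like the part that bears tall_b_mid but orange is not meant.

How it is judged:
On the way:
1. one tall tube stands upright on the basket floor while the other is still in its clip (((x of tall_a_mid in the frame of basket_floor between -0.12 and 0.12 m and y of tall_a_mid in the frame of basket_floor between -0.08 and 0.08 m and z of tall_a_mid in the frame of basket_floor between 0.038 and 0.058 m and angle between tall_a_mid's own z axis and vertical below 0.175 rad and distance of tall_b_mid from where it was at the start of the episode below 0.01 m) or (x of tall_b_mid in the frame of basket_floor between -0.12 and 0.12 m and y of tall_b_mid in the frame of basket_floor between -0.08 and 0.08 m and z of tall_b_mid in the frame of basket_floor between 0.038 and 0.058 m and angle between tall_b_mid's own z axis and vertical below 0.175 rad and distance of tall_a_mid from where it was at the start of the episode below 0.01 m))), for 0.2 s.
At the end, for the whole second after the job is handed in: Both tall tubes stand upright (within 10 degrees) on the basket floor, inside its walls, at rest and let go; the short tube is still in its clip, within 10 mm of where it started (x of tall_a_mid in the frame of basket_floor between -0.12 and 0.12 m and y of tall_a_mid in the frame of basket_floor between -0.08 and 0.08 m and z of tall_a_mid in the frame of basket_floor between 0.038 and 0.058 m and angle between each of tall_a_mid, tall_b_mid's own z axis and vertical below 0.175 rad and x of tall_b_mid in the frame of basket_floor between -0.12 and 0.12 m and y of tall_b_mid in the frame of basket_floor between -0.08 and 0.08 m and z of tall_b_mid in the frame of basket_floor between 0.038 and 0.058 m and distance of short_mid from where it was at the start of the episode below 0.01 m and linear speed of each of tall_a, tall_b below 0.03 m/s); the robot touches nothing.
It fails at once if the short tube is pulled out of its clip (moved more than 20 mm) (distance of short_mid from where it was at the start of the episode above 0.02 m).
It also fails if it takes over 61 s, if anything falls off the work surface, if the arm or the gripper's body presses on something with over 40 N, if the wrist force passes 120 N, or if a joint passes its speed limit or range.

## Working session

There is one attempt and no reset: what is moved stays moved. The work goes in short steps, Python scripts to look and compute and a tool call to move; the robot and the scene stay as the last step left them, time stands still between calls to the robot, and variables do not carry over. Pictures are saved under pics/ and viewed, and the job is handed in when it is done.

Besides the shell and the picture viewer there is one more tool, called after "Emit:" by a JSON object that holds its "name" and its "arguments". servo_tool: Moves the arm, as the interface text tells. Shifts and turns lie within -1 to 1; 1 stands for 100 mm of shift or 45 degrees of turn. Its arguments: {"type":"object","properties":{"increments":{"type":"string"},"newtons":{"type":"number"}},"required":["increments"]}

```bash
mkdir -p pics; python3 - <<'E'
from workcell import env, read_camera, camera_model
import cv2,numpy as np
for n in("side","top"):
    p,d=read_camera(n); cv2.imwrite(f"pics/{n}0.png",cv2.cvtColor(p,cv2.COLOR_RGB2BGR)); np.savez(f"{n}0.npz",p=p,d=d)
    m=camera_model(n); print(n,np.round(m["mtx"],1).tolist(),np.round(m["R"],3).tolist(),np.round(m["t"],3))
o=env.get_obs(); print({k:np.round(v,3).tolist() for k,v in o.items()})
E
```

```text
side [[372.6, 0.0, 260.0], [0.0, 372.6, 198.1], [0.0, 0.0, 1.0]] [[0.943, -0.331, -0.014], [-0.255, -0.698, -0.669], [0.212, 0.635, -0.743]] [-0.453  0.149  0.688]
top [[350.3, 0.0, 254.6], [0.0, 350.3, 184.0], [0.0, 0.0, 1.0]] [[0.021, -1.0, -0.017], [-0.985, -0.018, -0.173], [0.173, 0.02, -0.985]] [-0.034  0.504  0.658]
{'time_s': 0.1, 'joints': [-1.147, 0.261, -0.139, 1.173, 0.0, 1.571], 'qvel': [0.0, 0.001, 0.002, -0.0, 0.0, 0.0], 'effort': [-0.001, -40.651, 25.453, 0.01, 0.0, 0.0], 'tcp_pos': [0.216, -0.478, 0.253], 'eef_rot': [[0.912, 0.411, -0.001], [0.411, -0.912, 0.002], [0.0, -0.002, -1.0]], 'ft_force': [-0.683, -0.206, -1.051], 'torque': [-0.004, -0.002, -0.05], 'finger_gap': 0.086}
```

View pics/side0.png

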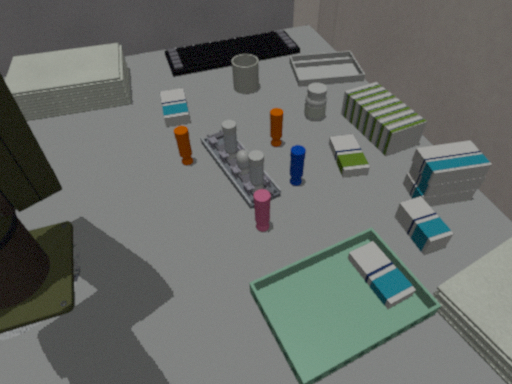

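View pics/top0.png

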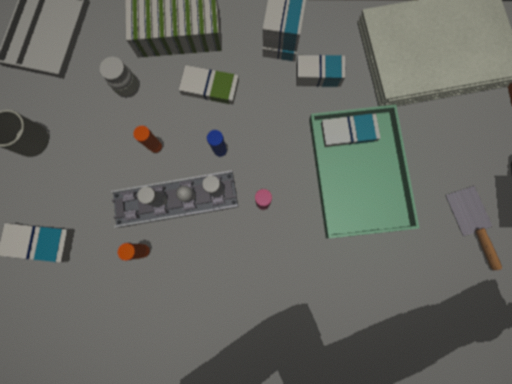

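```bash
cat > h.py <<'E'
import numpy as np,cv2
from workcell import camera_model
def ray(n,u,v,z):
    m=camera_model(n);R=np.array(m["R"]);t=np.array(m["t"])
    d=R.T@np.linalg.inv(m["mtx"])@np.array([u,v,1.]);c=-R.T@t
    return c+d*(z-c[2])/d[2]
def tri(u1,v1,u2,v2):
    A=[];b=[]
    for n,u,v in(("side",u1,v1),("top",u2,v2)):
        m=camera_model(n);R=np.array(m["R"]);t=np.array(m["t"])
        d=R.T@np.linalg.inv(m["mtx"])@np.array([u,v,1.]);d/=np.linalg.norm(d);c=-R.T@t
        P=np.eye(3)-np.outer(d,d);A.append(P);b.append(P@c)
    return np.linalg.lstsq(np.vstack(A),np.hstack(b),rcond=None)[0]
def proj(n,X):
    m=camera_model(n);p=np.array(m["mtx"])@(np.array(m["R"])@X+np.array(m["t"]));return p[:2]/p[2]
def cloud(n,d):
    m=camera_model(n);v,u=np.indices(d.shape);K=np.array(m["mtx"])
    C=np.stack([(u-K[0,2])/K[0,0]*d,(v-K[1,2])/K[1,1]*d,d],-1)
    return (C-np.array(m["t"]))@np.array(m["R"])
E
python3 - <<'E'
import cv2,numpy as np
from h import *
t=cv2.imread("pics/top0.png");s=cv2.imread("pics/side0.png")
a=cv2.resize(t[120:270,100:280],None,fx=4.4,fy=4,interpolation=cv2.INTER_CUBIC)
cv2.imwrite("pics/ct0.png",cv2.resize(t[120:270,100:280],(720,600),interpolation=cv2.INTER_CUBIC))
cv2.imwrite("pics/cs0.png",cv2.resize(s[100:240,160:320],(685,600),interpolation=cv2.INTER_CUBIC))
for n,sl in(("top",None),("side",None)):
    z=np.load(n+"0.npz");W=cloud(n,z["d"]);ok=z["d"]>0
    H=W[...,2]
    img=t if n=="top" else s
    hsv=cv2.cvtColor(img,cv2.COLOR_BGR2HSV)
    # caps of all tall things 
    for lo,hi,lab in((.100,.116,"tallclip"),(.062,.080,"short"),(.085,.1,"96")):
        m=((H>lo)&(H<hi)&ok).astype(np.uint8)
        k,l,st,c=cv2.connectedComponentsWithStats(m)
        for i in range(1,k):
            if 30<st[i,4]<900:
                w=W[l==i]; print(n,lab,st[i,4],np.round(c[i],1),np.round(w.mean(0),4),"minmax mid",np.round((w.min(0)+w.max(0))/2,4),hsv[l==i].mean(0).round())
    g=((hsv[...,0]>65)&(hsv[...,0]<85)&(hsv[...,1]>70)&ok)
    k,l,st,c=cv2.connectedComponentsWithStats(g.astype(np.uint8));i=1+st[1:,4].argmax()
    w=W[l==i];rim=w[w[:,2]>.028];print("basket",c[i],np.percentile(rim,[1,99],axis=0).round(3))
    r=cv2.minAreaRect((rim[:,:2]*1000).astype(np.float32));print(r)
E
```

```text
top tallclip 239 [210.6 183.1] [0.4932 0.0544 0.1074] minmax mid [0.4934 0.0547 0.1052] [ 22.  13. 142.]
top tallclip 246 [145.9 194.2] [0.4705 0.1715 0.1072] minmax mid [0.4705 0.1725 0.105 ] [ 23.  13. 136.]
top short 113 [279.5  39.1] [ 0.8032 -0.0702  0.0739] minmax mid [ 0.8037 -0.072   0.071 ] [53. 41. 55.]
top short 106 [119.   76.6] [0.7174 0.257  0.0716] minmax mid [0.7256 0.2639 0.071 ] [23. 16. 60.]
top short 75 [  5.9 114.8] [0.6325 0.4807 0.0699] minmax mid [0.6293 0.4788 0.071 ] [27. 27. 52.]
top short 245 [ 21.2 135.1] [0.5899 0.4425 0.0712] minmax mid [0.5989 0.4569 0.071 ] [27. 27. 50.]
top short 51 [149.2 140.2] [0.5838 0.1855 0.0701] minmax mid [0.5877 0.1894 0.0712] [  9. 147.  65.]
top short 32 [218.2 146.3] [0.5734 0.0481 0.0705] minmax mid [0.5754 0.0499 0.071 ] [114. 105.  51.]
top short 177 [183.1 192.1] [0.4815 0.1127 0.0679] minmax mid [0.4825 0.114  0.0677] [ 27.  13. 111.]
top short 44 [156.9 199.2] [0.4662 0.1615 0.0718] minmax mid [0.4694 0.1659 0.0714] [49.  5. 57.]
top short 45 [137.  250.4] [0.3692 0.1926 0.0706] minmax mid [0.3688 0.1948 0.0711] [  
[... 894 characters left out ...]
. 213. 146.]Traceback (most recent call last):
  File "<stdin>", line 21, in <module>
    return _quantile_unchecked(
        a, q, axis, out, overwrite_input, method, keepdims, weights)
    return _ureduce(a,
                    func=_quantile_ureduce_func,
    ...<5 lines>...
                    overwrite_input=overwrite_input,
                    method=method)
    r = func(a, **kwargs)
    result = _quantile(arr,
                       quantiles=q,
    ...<2 lines>...
                       out=out,
                       weights=wgt)
    slices_having_nans = np.isnan(arr[-1, ...])
                                  ~~~^^^^^^^^^
IndexError: index -1 is out of bounds for axis 0 with size 0
```

View pics/ct0.png

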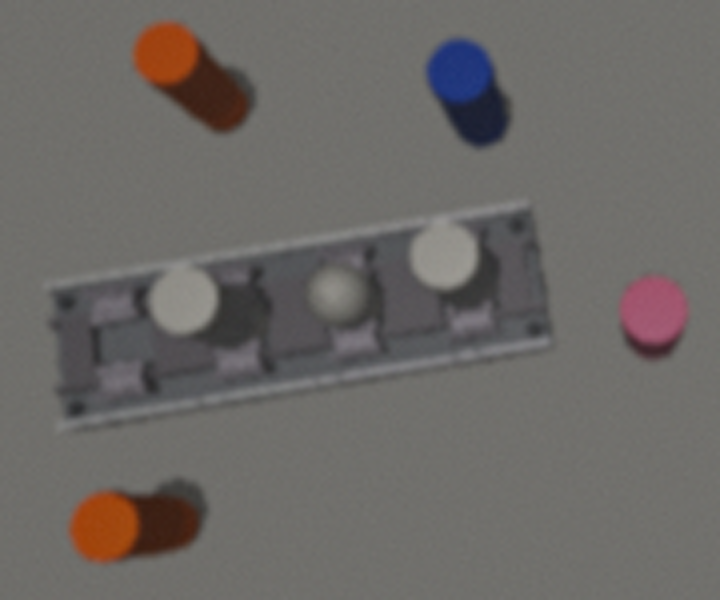

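View pics/cs0.png

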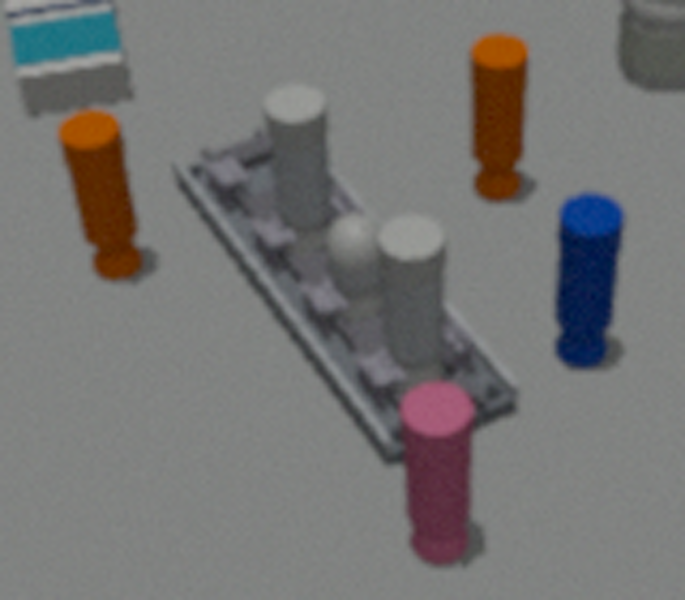

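```bash
python3 - <<'E'
import cv2,numpy as np
from h import *
t=cv2.imread("pics/top0.png");z=np.load("top0.npz");W=cloud("top",z["d"])
hsv=cv2.cvtColor(t,cv2.COLOR_BGR2HSV);print(hsv[180,360],W[180,360])
hh=hsv.astype(int)
g=((abs(hh[...,0]-hh[180,360,0])<12)&(hh[...,1]>60))
g[:, :290]=0
k,l,st,c=cv2.connectedComponentsWithStats(g.astype(np.uint8));i=1+st[1:,4].argmax();print(st[i],c[i])
w=W[(l==i)&(z["d"]>0)];print(np.percentile(w[:,2],[1,50,99]))
fl=w[(w[:,2]<.012)&(w[:,2]>-.002)];rim=w[w[:,2]>.027]
for q in(rim,fl):
  r=cv2.minAreaRect((q[:,:2]*1000).astype(np.float32));print(len(q),r)
# outline via contour at rim height
cn=max(cv2.findContours((l==i).astype(np.uint8),0,2)[0],key=cv2.contourArea)
P=np.array([ray("top",*p[0],.034)[:2] for p in cn]);print(cv2.minAreaRect((P*1000).astype(np.float32)))
# side check
s=np.load("side0.npz")
for nm,X in(("T1",(.4933,.0545,.108)),("T2",(.4705,.172,.108)),("sh",(.482,.1133,.07)),("basket",(r[0][0]/1e3,r[0][1]/1e3,.005))):
  print(nm,proj("side",np.array(X)).round(1),proj("top",np.array(X)).round(1))
E
```

```text
[ 70  67 148] [ 0.52375597 -0.24617483  0.00364091]
[ 311  106  107  130 8682] [364.66171389 180.38470399]
[0.0016235  0.00475617 0.03484941]
1014 ((541.3375854492188, -243.63450622558594), (257.2227478027344, 179.94924926757812), 7.413627624511719)
7389 ((543.2801513671875, -247.88140869140625), (250.41127014160156, 165.6160430908203), 7.349824905395508)
((540.9269409179688, -242.5335693359375), (256.6326599121094, 181.4161834716797), 7.369218826293945)
T1 [256.4 154.5] [210.5 183. ]
T2 [229.2 123.5] [145.5 194.2]
sh [243.1 152. ] [182.6 191.7]
basket [342.2 302.5] [360.7 170.8]
```

Emit:
{"name": "servo_tool", "arguments": {"increments": "0 0.23 0.445 0 0 0 0.142; 0 0.4625 0.889 0 0 0 0.284", "newtons": 60}}

```text
time_s: 0.35
tcp_pos: [0.2622, -0.3887, 0.2527]
eef_rot: [[0.797, 0.604, -0.0], [0.604, -0.797, 0.001], [0.0, -0.001, -1.0]]
ft_force: [0.1, -0.2, -0.8]
finger_gap: 0.0852
```

Emit:
{"name": "servo_tool", "arguments": {"increments": "0 0.23 0.445 0 0 0 0.142; 0 0.4625 0.889 0 0 0 0.284"}}

```text
time_s: 0.6
tcp_pos: [0.3087, -0.2992, 0.2529]
eef_rot: [[0.642, 0.766, -0.0], [0.766, -0.642, 0.001], [0.0, -0.001, -1.0]]
ft_force: [1.1, -0.2, 0.2]
finger_gap: 0.0856
```

Emit:
{"name": "servo_tool", "arguments": {"increments": "0 0.23 0.445 0 0 0 0.142; 0 0.4625 0.889 0 0 0 0.284"}}

```text
time_s: 0.85
tcp_pos: [0.3549, -0.2103, 0.2531]
eef_rot: [[0.457, 0.89, -0.0], [0.89, -0.457, 0.0], [0.0, -0.0, -1.0]]
ft_force: [-0.0, 0.0, -0.9]
finger_gap: 0.0852
```

Emit:
{"name": "servo_tool", "arguments": {"increments": "0 0.23 0.445 0 0 0 0.142; 0 0.4625 0.889 0 0 0 0.284"}}

```text
time_s: 1.1
tcp_pos: [0.4011, -0.1214, 0.2531]
eef_rot: [[0.249, 0.969, -0.0], [0.969, -0.249, -0.0], [-0.0, -0.0, -1.0]]
ft_force: [0.2, -1.0, -1.1]
finger_gap: 0.0853
```

Emit:
{"name": "servo_tool", "arguments": {"increments": "0 0.23 0.445 0 0 0 0.142; 0 0.4625 0.889 0 0 0 0.284"}}

```text
time_s: 1.35
tcp_pos: [0.4474, -0.0325, 0.2531]
eef_rot: [[0.028, 1.0, -0.0], [1.0, -0.028, -0.0], [-0.0, -0.0, -1.0]]
ft_force: [0.6, -0.2, -0.2]
finger_gap: 0.0856
```

Emit:
{"name": "servo_tool", "arguments": {"increments": "0 0.23 0.445 0 0 0 0.142; 0 0.4625 0.889 0 0 0 0.284; 0 0.4625 0.889 0 0 0 0.284; 0 0.4625 0.889 0 0 0 0.284"}}

```text
time_s: 1.85
tcp_pos: [0.4927, 0.0547, 0.2528]
eef_rot: [[-0.19, 0.982, -0.002], [0.982, 0.19, -0.001], [-0.0, -0.002, -1.0]]
ft_force: [-0.2, 0.3, 0.0]
finger_gap: 0.085
```

Emit:
{"name": "servo_tool", "arguments": {"increments": "0 0 0 -0.3 0 0 0; 0 0 0 -0.6 0 0 0; 0 0 0 -0.9 0 0 0; 0 0 0 -0.9 0 0 0"}}

```text
time_s: 2.35
tcp_pos: [0.4905, 0.0533, 0.1615]
eef_rot: [[-0.188, 0.982, -0.006], [0.982, 0.188, -0.001], [0.0, -0.006, -1.0]]
ft_force: [-0.1, 0.1, 0.1]
finger_gap: 0.0854
```

Emit:
{"name": "servo_tool", "arguments": {"increments": "0 0 0 -0.2 0 0 0; 0 0 0 -0.4 0 0 0; 0 0 0 -0.6 0 0 0; 0 0 0 -0.8 0 0 0; 0 0 0 -0.9 0 0 0; 0 0 0 -0.9 0 0 0"}}

```text
time_s: 3.1
tcp_pos: [0.4934, 0.0544, 0.0737]
eef_rot: [[-0.189, 0.982, -0.0], [0.982, 0.189, -0.0], [-0.0, -0.0, -1.0]]
ft_force: [-0.1, 0.5, -0.1]
finger_gap: 0.0853
```

Emit:
{"name": "servo_tool", "arguments": {"increments": "1 0 0 0 0 0 0; 1 0 0 0 0 0 0; 1 0 0 0 0 0 0; 1 0 0 0 0 0 0; 1 0 0 0 0 0 0; 1 0 0 0 0 0 0; 1 0 0 0 0 0 0; 1 0 0 0 0 0 0", "newtons": 60}}

```text
time_s: 4.1
tcp_pos: [0.4933, 0.0548, 0.0738]
eef_rot: [[-0.19, 0.982, 0.0], [0.982, 0.19, -0.0], [-0.0, 0.0, -1.0]]
ft_force: [-2.1, 0.5, 6.1]
finger_gap: 0.0289
```

Emit:
{"name": "servo_tool", "arguments": {"increments": "1 0 0 0.05 0 0 0; 1 0 0 0.1 0 0 0; 1 0 0 0.15 0 0 0; 1 0 0 0.2 0 0 0; 1 0 0 0.3 0 0 0; 1 0 0 0.4 0 0 0; 1 0 0 0.5 0 0 0; 1 0 0 0.5 0 0 0"}}

```text
time_s: 5.1
tcp_pos: [0.4943, 0.0549, 0.1245]
eef_rot: [[-0.19, 0.982, 0.002], [0.982, 0.19, 0.0], [-0.0, 0.002, -1.0]]
ft_force: [-0.7, -0.1, -0.3]
finger_gap: 0.0289
```

```bash
python3 - <<'E'
from workcell import read_camera
import cv2
for n in("side","top"):
    p,d=read_camera(n); b=cv2.cvtColor(p,cv2.COLOR_RGB2BGR)
    c=b[60:240,130:330] if n=="side" else b[90:270,90:290]
    cv2.imwrite(f"pics/{n}1.png",cv2.resize(c,None,fx=3,fy=3))
E
```

```text
(no output)
```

View pics/side1.png

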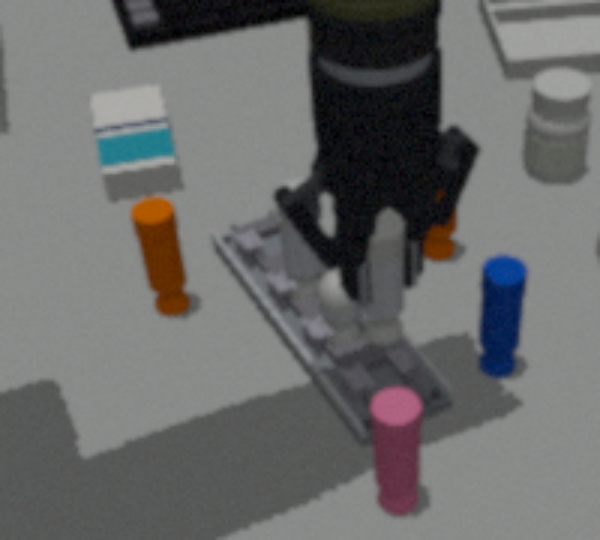

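The picture shows the near tall tube between the fingers (crop 388,270), clear of its clip. The other tall tube and the short one are still in place.

Emit:
{"name": "servo_tool", "arguments": {"increments": "1 0 0 0.3 0 0 0; 1 0 0 0.6 0 0 0; 1 0 0 0.9 0 0 0; 1 0 0 0.9 0 0 0"}}

```text
time_s: 5.7
tcp_pos: [0.4949, 0.055, 0.215]
eef_rot: [[-0.19, 0.982, 0.004], [0.982, 0.19, 0.0], [-0.0, 0.004, -1.0]]
ft_force: [0.9, 0.1, -1.1]
finger_gap: 0.0289
```

Emit:
{"name": "servo_tool", "arguments": {"increments": "1 0.01 -0.3 0 0 0 0; 1 0.02 -0.6 0 0 0 0; 1 0.03 -0.86 0 0 0 0"}}

```text
time_s: 6.08
tcp_pos: [0.4954, -0.032, 0.2116]
eef_rot: [[-0.19, 0.982, -0.003], [0.982, 0.19, 0.0], [0.001, -0.003, -1.0]]
ft_force: [1.2, 0.2, -1.2]
finger_gap: 0.0294
```

Emit:
{"name": "servo_tool", "arguments": {"increments": "1 0.01 -0.3 0 0 0 0; 1 0.02 -0.6 0 0 0 0; 1 0.03 -0.86 0 0 0 0"}}

```text
time_s: 6.45
tcp_pos: [0.4984, -0.118, 0.2115]
eef_rot: [[-0.19, 0.982, -0.003], [0.982, 0.19, 0.001], [0.001, -0.003, -1.0]]
ft_force: [0.9, 0.7, -0.4]
finger_gap: 0.0293
```

Emit:
{"name": "servo_tool", "arguments": {"increments": "1 0.01 -0.3 0 0 0 0; 1 0.02 -0.6 0 0 0 0; 1 0.03 -0.86 0 0 0 0"}}

```text
time_s: 6.82
tcp_pos: [0.5015, -0.2039, 0.2114]
eef_rot: [[-0.19, 0.982, -0.003], [0.982, 0.19, 0.001], [0.002, -0.002, -1.0]]
ft_force: [-0.3, 0.1, -0.1]
finger_gap: 0.0288
```

Emit:
{"name": "servo_tool", "arguments": {"increments": "1 0.01 -0.3 0 0 0 0; 1 0.02 -0.6 0 0 0 0; 1 0.03 -0.86 0 0 0 0; 1 0.03 -0.86 0 0 0 0; 1 0.03 -0.86 0 0 0 0"}}

```text
time_s: 7.45
tcp_pos: [0.5047, -0.2883, 0.212]
eef_rot: [[-0.19, 0.982, -0.002], [0.982, 0.19, 0.002], [0.002, -0.002, -1.0]]
ft_force: [-0.7, 0.6, -0.5]
finger_gap: 0.0293
```

```bash
python3 - <<'E'
from workcell import read_camera
import cv2
for n in("side","top"):
    p,d=read_camera(n); b=cv2.cvtColor(p,cv2.COLOR_RGB2BGR)
    c=b[100:384,212:512] if n=="side" else b[60:270,280:480]
    cv2.imwrite(f"pics/{n}2.png",cv2.resize(c,None,fx=2,fy=2))
E
```

```text
(no output)
```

View pics/side2.png

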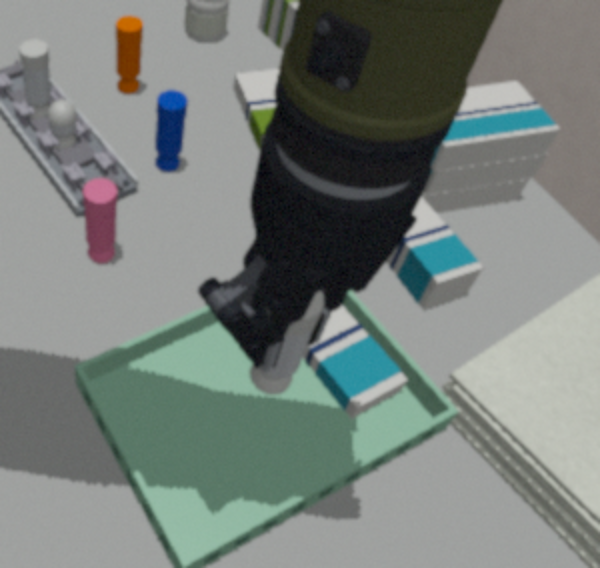

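```bash
python3 - <<'E'
from h import *
for z in(.15,.2,.247): print((proj("side",np.array([.5047,-.2883,z]))-[212,100])*2)
p=cv2.imread("pics/side2.png"); cv2.imwrite("pics/side2c.png",cv2.resize(p[270:410,200:360],None,fx=4,fy=4,interpolation=cv2.INTER_CUBIC))
E
```

```text
[269.63658541 376.46129764]
[282.42716557 337.13217816]
[296.47398094 293.94032346]
```

View pics/side2c.png

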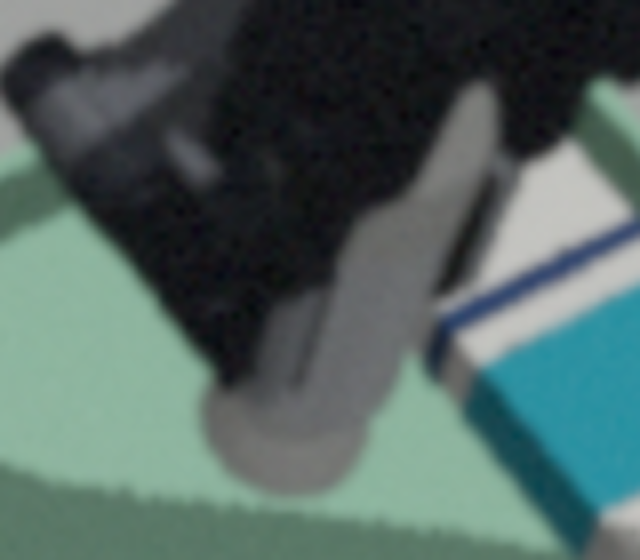

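Emit:
{"name": "servo_tool", "arguments": {"increments": "1 0 0 -0.3 0 0 0; 1 0 0 -0.6 0 0 0; 1 0 0 -0.9 0 0 0; 1 0 0 -0.9 0 0 0"}}

```text
time_s: 8.05
tcp_pos: [0.5034, -0.2871, 0.1211]
eef_rot: [[-0.191, 0.982, -0.005], [0.982, 0.191, 0.003], [0.004, -0.004, -1.0]]
ft_force: [-1.6, -0.0, -0.1]
finger_gap: 0.0291
```

Emit:
{"name": "servo_tool", "arguments": {"increments": "1 0 0 -0.15 0 0 0; 1 0 0 -0.3 0 0 0; 1 0 0 -0.4 0 0 0; 1 0 0 -0.46 0 0 0; 1 0 0 -0.5 0 0 0; 1 0 0 -0.5 0 0 0; 1 0 0 -0.5 0 0 0"}}

```text
time_s: 8.93
tcp_pos: [0.5056, -0.2893, 0.0736]
eef_rot: [[-0.19, 0.982, 0.001], [0.982, 0.19, -0.0], [-0.0, 0.0, -1.0]]
ft_force: [0.1, -0.5, -1.2]
finger_gap: 0.029
```

Emit:
{"name": "servo_tool", "arguments": {"increments": "1 0 0 -0.02 0 0 0; 1 0 0 -0.04 0 0 0; 1 0 0 -0.05 0 0 0; 1 0 0 -0.05 0 0 0"}}

```text
time_s: 9.43
tcp_pos: [0.5053, -0.2891, 0.0682]
eef_rot: [[-0.19, 0.982, -0.0], [0.982, 0.19, 0.0], [0.0, -0.0, -1.0]]
ft_force: [0.1, -0.2, -0.7]
finger_gap: 0.029
```

Emit:
{"name": "servo_tool", "arguments": {"increments": "1 0 0 -0.01 0 0 0; 1 0 0 -0.02 0 0 0; 1 0 0 -0.02 0 0 0"}}

```text
time_s: 9.8
tcp_pos: [0.5055, -0.2893, 0.0671]
eef_rot: [[-0.19, 0.982, 0.0], [0.982, 0.19, -0.0], [-0.0, 0.0, -1.0]]
ft_force: [-1.7, -0.1, 5.4]
finger_gap: 0.0289
```

Contact is felt at the expected height, so I open the fingers slowly and rise.

Emit:
{"name": "servo_tool", "arguments": {"increments": "0.55 0 0 0 0 0 0; 0.5 0 0 0 0 0 0; 0.3 0 0 0 0 0 0; 0 0 0 0 0 0 0; 0 0 0 0 0 0 0; 0 0 0 0 0 0 0; 0 0 0 0 0 0 0; 0 0 0 0 0 0 0"}}

```text
time_s: 10.8
tcp_pos: [0.5054, -0.2891, 0.0663]
eef_rot: [[-0.19, 0.982, 0.0], [0.982, 0.19, 0.0], [0.0, 0.0, -1.0]]
ft_force: [-0.3, 0.4, 0.2]
finger_gap: 0.0852
```

Emit:
{"name": "servo_tool", "arguments": {"increments": "0 0 0 0.2 0 0 0; 0 0 0 0.4 0 0 0; 0 0 0 0.7 0 0 0; 0 0 0 0.99 0 0 0"}}

```text
time_s: 11.3
tcp_pos: [0.5052, -0.2891, 0.1661]
eef_rot: [[-0.19, 0.982, -0.0], [0.982, 0.19, 0.0], [0.0, -0.0, -1.0]]
ft_force: [0.5, -0.4, 0.2]
finger_gap: 0.0855
```

Emit:
{"name": "servo_tool", "arguments": {"increments": "0 0 0 0.4 0 0 0; 0 0 0 0.86 0 0 0; 0 0 0 0.86 0 0 0"}}

```text
time_s: 11.68
tcp_pos: [0.5076, -0.2904, 0.2557]
eef_rot: [[-0.19, 0.982, 0.007], [0.982, 0.19, -0.004], [-0.006, 0.006, -1.0]]
ft_force: [0.7, -0.4, 0.1]
finger_gap: 0.0853
```

Emit:
{"name": "servo_tool", "arguments": {"increments": "0 -0.03 0.5 0 0 0 0; 0 -0.06 0.98 0 0 0 0"}}

```text
time_s: 11.92
tcp_pos: [0.4987, -0.1902, 0.2501]
eef_rot: [[-0.189, 0.982, -0.001], [0.982, 0.189, 0.001], [0.001, -0.001, -1.0]]
ft_force: [1.5, -0.3, 0.6]
finger_gap: 0.0852
```

Emit:
{"name": "servo_tool", "arguments": {"increments": "0 -0.03 0.5 0 0 0 0; 0 -0.06 0.98 0 0 0 0"}}

```text
time_s: 12.18
tcp_pos: [0.4925, -0.0915, 0.2502]
eef_rot: [[-0.19, 0.982, -0.002], [0.982, 0.19, 0.0], [0.001, -0.001, -1.0]]
ft_force: [0.3, 0.0, -0.5]
finger_gap: 0.0854
```

```bash
cat > look.py <<'E'
import sys
from h import *
from workcell import read_camera,env
k=sys.argv[1]
for n in("side","top"):
    p,d=read_camera(n); b=cv2.cvtColor(p,cv2.COLOR_RGB2BGR)
    cv2.imwrite(f"pics/{n}{k}.png",cv2.resize(b,None,fx=1.5,fy=1.5))
    H=cloud(n,d);sat=cv2.cvtColor(b,cv2.COLOR_BGR2HSV)[...,1]
    for lo,hi in((.09,.112),(.055,.08)):
      m=((H[...,2]>lo)&(H[...,2]<hi)&(d>0)&(sat<45)).astype(np.uint8)
      q,l,st,c=cv2.connectedComponentsWithStats(m)
      for i in range(1,q):
        if 80<st[i,4]<600:
            w=H[l==i];print(n,lo,st[i,4],c[i].round(1),((w.min(0)+w.max(0))/2).round(4),w[:,2].max().round(4))
o=env.get_obs();print(o["time_s"],np.round(o["tcp_pos"],4))
E
python3 look.py 3
```

```text
side 0.09 112 [504.2   3.3] [1.5271 0.5069 0.1008] 0.1115
side 0.09 190 [228.3 127.2] [0.4674 0.1701 0.0999] 0.1097
side 0.09 439 [460.3 170.2] [ 0.8539 -0.1156  0.0984] 0.1066
side 0.09 417 [341.3 307.4] [ 0.5045 -0.2899  0.0967] 0.1034
side 0.055 341 [492.6   9.4] [1.528  0.549  0.0675] 0.08
side 0.055 167 [244.   60.7] [0.6019 0.4894 0.0675] 0.0799
side 0.055 218 [244.3  71.4] [0.5953 0.4505 0.0675] 0.08
side 0.055 124 [358.6  88.9] [0.8482 0.2479 0.0637] 0.0721
side 0.055 181 [364.7  93.7] [0.8517 0.2222 0.0642] 0.0724
side 0.055 186 [371.6  99.1] [0.8551 0.1945 0.0635] 0.072
side 0.055 198 [378.3 105. ] [0.8573 0.1669 0.0638] 0.0724
side 0.055 212 [385.4 111. ] [0.8598 0.1396 0.0638] 0.0723
side 0.055 218 [393.  117.1] [0.8621 0.111  0.0637] 0.0723
side 0.055 233 [400.5 123.5] [0.8657 0.0825 0.0638] 0.0722
side 0.055 176 [408.1 129.6] [0.8682 0.0632 0.0631] 0.0711
side 0.055 111 [229.6 141.6] [0.4671 0.1646 0.0674] 0.0797
side 0.055 148 [242.  156.1] [0.4787 0.1102 0.0642] 0.0729
side 0.055 100 [415.8 167.9] [ 0.804  -0.0561  0.0673] 0.0796
side 0.055 457 [455.7 182. ] [ 0.8555 
[... 169 characters left out ...]
] [0.4705 0.1724 0.1006] 0.1107
top 0.055 291 [129.   21.9] [0.8491 0.2482 0.0643] 0.0732
top 0.055 353 [141.3  20.5] [0.8514 0.2228 0.0639] 0.0726
top 0.055 346 [154.5  20. ] [0.853  0.1944 0.0638] 0.0723
top 0.055 341 [167.7  19.7] [0.8546 0.1663 0.0638] 0.0722
top 0.055 323 [180.9  18.8] [0.8566 0.1392 0.0639] 0.0723
top 0.055 317 [194.1  18.6] [0.857  0.1104 0.0642] 0.0731
top 0.055 304 [207.4  18.2] [0.8589 0.0823 0.0638] 0.0725
top 0.055 210 [120.   77.8] [0.7276 0.2678 0.0675] 0.0799
top 0.055 117 [  6.  116.3] [0.6249 0.4806 0.0673] 0.0793
top 0.055 327 [ 22.5 135.9] [0.5985 0.4579 0.0675] 0.08
top 0.055 208 [183.7 192.5] [0.4818 0.1129 0.0646] 0.0733
12.275 [ 0.4919 -0.0893  0.2503]
```

View pics/side3.png

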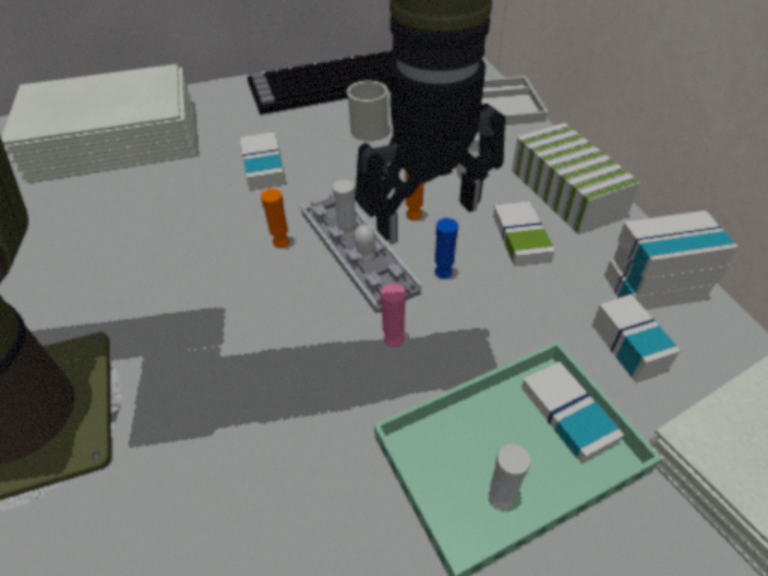

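Tube one stands upright in the basket (picture 510,475), and the other tall tube (344,200) and the short one are in place. Next I go to the second tall tube.

Emit:
{"name": "servo_tool", "arguments": {"increments": "0 -0.04 0.44 0 0 0 0; 0 -0.075 0.88 0 0 0 0"}}

```text
time_s: 12.52
tcp_pos: [0.4855, -0.0049, 0.2504]
eef_rot: [[-0.189, 0.982, -0.001], [0.982, 0.189, -0.0], [-0.0, -0.001, -1.0]]
ft_force: [0.1, 0.3, 0.4]
finger_gap: 0.0853
```

Emit:
{"name": "servo_tool", "arguments": {"increments": "0 -0.04 0.44 0 0 0 0; 0 -0.075 0.88 0 0 0 0"}}

```text
time_s: 12.78
tcp_pos: [0.4781, 0.0834, 0.2504]
eef_rot: [[-0.189, 0.982, -0.001], [0.982, 0.189, -0.001], [-0.0, -0.001, -1.0]]
ft_force: [0.5, -0.6, -0.4]
finger_gap: 0.0854
```

Emit:
{"name": "servo_tool", "arguments": {"increments": "0 -0.04 0.44 0 0 0 0; 0 -0.075 0.88 0 0 0 0; 0 -0.075 0.88 0 0 0 0; 0 -0.075 0.88 0 0 0 0; 0 -0.075 0.88 0 0 0 0"}}

```text
time_s: 13.4
tcp_pos: [0.4709, 0.1696, 0.251]
eef_rot: [[-0.188, 0.982, -0.001], [0.982, 0.188, -0.001], [-0.001, -0.001, -1.0]]
ft_force: [-0.4, 0.1, 0.5]
finger_gap: 0.0854
```

Emit:
{"name": "servo_tool", "arguments": {"increments": "0 0 0.024 -0.3 0 0 0; 0 0 0.024 -0.6 0 0 0; 0 0 0.024 -0.9 0 0 0; 0 0 0.024 -0.9 0 0 0"}}

```text
time_s: 13.9
tcp_pos: [0.4691, 0.1714, 0.1594]
eef_rot: [[-0.188, 0.982, -0.005], [0.982, 0.188, -0.002], [-0.001, -0.005, -1.0]]
ft_force: [-0.7, 0.2, 0.3]
finger_gap: 0.0853
```

Emit:
{"name": "servo_tool", "arguments": {"increments": "0 0 0 -0.2 0 0 0; 0 0 0 -0.4 0 0 0; 0 0 0 -0.6 0 0 0; 0 0 0 -0.8 0 0 0; 0 0 0 -0.88 0 0 0; 0 0 0 -0.88 0 0 0"}}

```text
time_s: 14.65
tcp_pos: [0.4713, 0.173, 0.0738]
eef_rot: [[-0.19, 0.982, 0.0], [0.982, 0.19, 0.0], [0.0, 0.0, -1.0]]
ft_force: [-0.2, 0.3, 0.1]
finger_gap: 0.0857
```

Emit:
{"name": "servo_tool", "arguments": {"increments": "1 0 0 0 0 0 0; 1 0 0 0 0 0 0; 1 0 0 0 0 0 0; 1 0 0 0 0 0 0; 1 0 0 0 0 0 0; 1 0 0 0 0 0 0; 1 0 0 0 0 0 0; 1 0 0 0 0 0 0", "newtons": 60}}

```text
time_s: 15.65
tcp_pos: [0.4707, 0.1733, 0.0737]
eef_rot: [[-0.19, 0.982, -0.0], [0.982, 0.19, 0.0], [0.0, 0.0, -1.0]]
ft_force: [-1.6, -0.0, 5.7]
finger_gap: 0.0285
```

Emit:
{"name": "servo_tool", "arguments": {"increments": "1 0 0 0.05 0 0 0; 1 0 0 0.1 0 0 0; 1 0 0 0.15 0 0 0; 1 0 0 0.2 0 0 0; 1 0 0 0.3 0 0 0; 1 0 0 0.4 0 0 0; 1 0 0 0.5 0 0 0; 1 0 0 0.5 0 0 0"}}

```text
time_s: 16.65
tcp_pos: [0.4718, 0.1736, 0.1245]
eef_rot: [[-0.19, 0.982, 0.002], [0.982, 0.19, 0.001], [0.0, 0.002, -1.0]]
ft_force: [0.4, -0.1, 0.5]
finger_gap: 0.0289
```

Emit:
{"name": "servo_tool", "arguments": {"increments": "1 0 0 0.3 0 0 0; 1 0 0 0.6 0 0 0; 1 0 0 0.9 0 0 0; 1 0 0 0.9 0 0 0"}}

```text
time_s: 17.15
tcp_pos: [0.4725, 0.1738, 0.2153]
eef_rot: [[-0.19, 0.982, 0.005], [0.982, 0.19, 0.002], [0.001, 0.005, -1.0]]
ft_force: [-0.1, 0.9, -0.7]
finger_gap: 0.0288
```

```bash
python3 look.py 4 | grep -v 0.055
```

```text
side 0.09 111 [504.1   3.3] [1.5257 0.5054 0.1007] 0.1114
side 0.09 433 [460.4 170.2] [ 0.8528 -0.1149  0.0982] 0.1063
side 0.09 420 [341.2 307.4] [ 0.5045 -0.2899  0.0968] 0.1034
top 0.09 107 [300.6  18.5] [ 0.8338 -0.1109  0.0981] 0.1062
top 0.09 255 [397.6 180. ] [ 0.5067 -0.2881  0.0977] 0.1052
17.25 [0.4706 0.1732 0.2127]
```

View pics/side4.png

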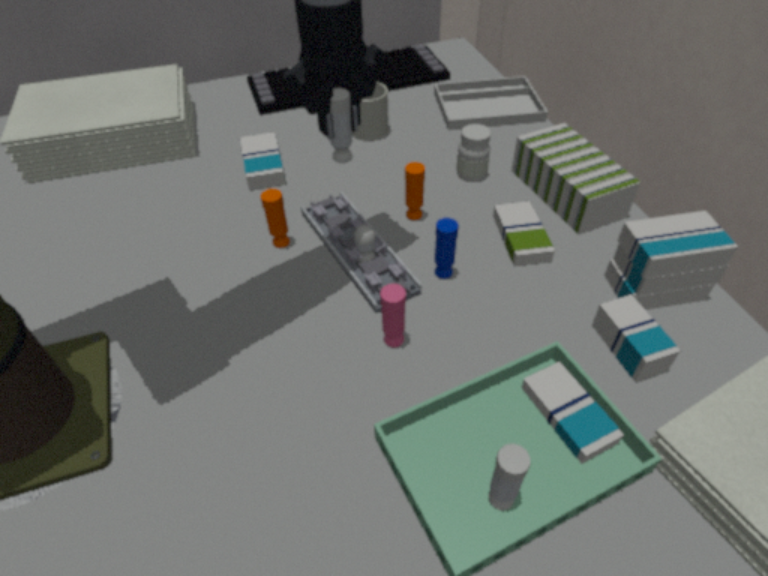

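The picture shows the second tube held upright at (341,125). The short tube is still clipped at (365,245), and tube one is standing at (508,475).

Emit:
{"name": "servo_tool", "arguments": {"increments": "1 0.02 -0.32 0 0 0 0; 1 0.04 -0.64 0 0 0 0; 1 0.06 -0.955 0 0 0 0"}}

```text
time_s: 17.62
tcp_pos: [0.4757, 0.0767, 0.2115]
eef_rot: [[-0.191, 0.982, -0.003], [0.982, 0.191, -0.001], [0.0, -0.003, -1.0]]
ft_force: [1.4, 0.1, -0.6]
finger_gap: 0.0288
```

Emit:
{"name": "servo_tool", "arguments": {"increments": "1 0.02 -0.32 0 0 0 0; 1 0.04 -0.64 0 0 0 0; 1 0.06 -0.955 0 0 0 0"}}

```text
time_s: 18.0
tcp_pos: [0.4817, -0.0187, 0.2115]
eef_rot: [[-0.19, 0.982, -0.003], [0.982, 0.19, 0.0], [0.001, -0.003, -1.0]]
ft_force: [-0.7, -0.3, -0.3]
finger_gap: 0.0288
```

Emit:
{"name": "servo_tool", "arguments": {"increments": "1 0.02 -0.32 0 0 0 0; 1 0.04 -0.64 0 0 0 0; 1 0.06 -0.955 0 0 0 0"}}

```text
time_s: 18.38
tcp_pos: [0.4877, -0.1141, 0.2114]
eef_rot: [[-0.19, 0.982, -0.003], [0.982, 0.19, 0.001], [0.001, -0.003, -1.0]]
ft_force: [0.1, -1.1, -0.3]
finger_gap: 0.0292
```

Emit:
{"name": "servo_tool", "arguments": {"increments": "1 0.02 -0.32 0 0 0 0; 1 0.04 -0.64 0 0 0 0; 1 0.06 -0.955 0 0 0 0; 1 0.06 -0.955 0 0 0 0; 1 0.06 -0.955 0 0 0 0"}}

```text
time_s: 19.0
tcp_pos: [0.4939, -0.2081, 0.2119]
eef_rot: [[-0.19, 0.982, -0.003], [0.982, 0.19, 0.002], [0.002, -0.002, -1.0]]
ft_force: [-0.5, 0.8, -0.8]
finger_gap: 0.029
```

Emit:
{"name": "servo_tool", "arguments": {"increments": "1 0 0 -0.3 0 0 0; 1 0 0 -0.6 0 0 0; 1 0 0 -0.9 0 0 0; 1 0 0 -0.9 0 0 0"}}

```text
time_s: 19.5
tcp_pos: [0.4924, -0.2066, 0.1209]
eef_rot: [[-0.192, 0.981, -0.006], [0.981, 0.192, 0.003], [0.004, -0.005, -1.0]]
ft_force: [0.5, 0.2, 0.1]
finger_gap: 0.0293
```

Emit:
{"name": "servo_tool", "arguments": {"increments": "1 0 0 -0.15 0 0 0; 1 0 0 -0.3 0 0 0; 1 0 0 -0.4 0 0 0; 1 0 0 -0.46 0 0 0; 1 0 0 -0.5 0 0 0; 1 0 0 -0.5 0 0 0; 1 0 0 -0.5 0 0 0"}}

```text
time_s: 20.38
tcp_pos: [0.4952, -0.2089, 0.0736]
eef_rot: [[-0.19, 0.982, 0.001], [0.982, 0.19, -0.0], [-0.0, 0.001, -1.0]]
ft_force: [-0.2, 0.6, -0.2]
finger_gap: 0.029
```

Emit:
{"name": "servo_tool", "arguments": {"increments": "1 0 0 -0.02 0 0 0; 1 0 0 -0.04 0 0 0; 1 0 0 -0.05 0 0 0; 1 0 0 -0.05 0 0 0"}}

```text
time_s: 20.88
tcp_pos: [0.4948, -0.2087, 0.0682]
eef_rot: [[-0.19, 0.982, -0.0], [0.982, 0.19, 0.0], [0.0, -0.0, -1.0]]
ft_force: [-0.0, 0.0, -1.4]
finger_gap: 0.0289
```

Emit:
{"name": "servo_tool", "arguments": {"increments": "1 0 0 -0.01 0 0 0; 1 0 0 -0.02 0 0 0; 1 0 0 -0.02 0 0 0"}}

```text
time_s: 21.25
tcp_pos: [0.495, -0.2088, 0.0667]
eef_rot: [[-0.19, 0.982, 0.0], [0.982, 0.19, -0.0], [-0.0, 0.0, -1.0]]
ft_force: [-1.0, 0.1, 4.0]
finger_gap: 0.029
```

Emit:
{"name": "servo_tool", "arguments": {"increments": "0.55 0 0 0 0 0 0; 0.5 0 0 0 0 0 0; 0.3 0 0 0 0 0 0; 0 0 0 0 0 0 0; 0 0 0 0 0 0 0; 0 0 0 0 0 0 0; 0 0 0 0 0 0 0; 0 0 0 0 0 0 0"}}

```text
time_s: 22.25
tcp_pos: [0.4949, -0.2087, 0.0663]
eef_rot: [[-0.19, 0.982, 0.0], [0.982, 0.19, -0.0], [-0.0, 0.0, -1.0]]
ft_force: [-0.5, -0.3, 0.3]
finger_gap: 0.0856
```

Emit:
{"name": "servo_tool", "arguments": {"increments": "0 0 0 0.2 0 0 0; 0 0 0 0.4 0 0 0; 0 0 0 0.7 0 0 0; 0 0 0 0.99 0 0 0"}}

```text
time_s: 22.75
tcp_pos: [0.4947, -0.2087, 0.1661]
eef_rot: [[-0.19, 0.982, -0.0], [0.982, 0.19, 0.0], [0.0, -0.0, -1.0]]
ft_force: [1.4, -0.4, 0.0]
finger_gap: 0.0852
```

Emit:
{"name": "servo_tool", "arguments": {"increments": "0 0 0 0.4 0 0 0; 0 0 0 0.86 0 0 0; 0 0 0 0.86 0 0 0"}}

```text
time_s: 23.12
tcp_pos: [0.4972, -0.2097, 0.2553]
eef_rot: [[-0.19, 0.982, 0.008], [0.982, 0.19, -0.003], [-0.005, 0.007, -1.0]]
ft_force: [0.7, -0.4, -0.1]
finger_gap: 0.0852
```

Emit:
{"name": "servo_tool", "arguments": {"increments": "0 -0.5 0.2 0 0 0 0; 0 -0.9 0.4 0 0 0 0; 0 -0.9 0.4 0 0 0 0; 0 -0.9 0.4 0 0 0 0; 0 -0.9 0.4 0 0 0 0"}}

```text
time_s: 23.75
tcp_pos: [0.406, -0.1692, 0.2511]
eef_rot: [[-0.19, 0.982, 0.001], [0.982, 0.19, -0.0], [-0.0, 0.0, -1.0]]
ft_force: [0.3, 0.3, -1.4]
finger_gap: 0.0852
```

```bash
python3 look.py 5 | grep -v "1\.52\|0\.8[0-9]"
```

```text
side 0.09 336 [311.6 264.7] [ 0.494  -0.2101  0.0968] 0.1035
side 0.09 417 [341.3 307.5] [ 0.5041 -0.2898  0.0971] 0.1037
side 0.055 180 [315.5  98. ] [0.7266 0.2638 0.0674] 0.0797
side 0.055 137 [309.2 280. ] [ 0.4926 -0.2146  0.0674] 0.0797
side 0.055 143 [336.4 322.9] [ 0.5008 -0.2948  0.0676] 0.08
top 0.09 111 [395.6 176.4] [ 0.5118 -0.287   0.0979] 0.103
top 0.055 208 [119.8  77.8] [0.7285 0.2681 0.0675] 0.0799
top 0.055 120 [  6.  116.2] [0.6262 0.4813 0.067 ] 0.0791
top 0.055 331 [ 22.5 135.7] [0.5989 0.4578 0.0676] 0.08
top 0.055 207 [183.6 192.5] [0.4819 0.1134 0.0652] 0.0746
23.85 [ 0.4058 -0.1691  0.2511]
```

View pics/side5.png

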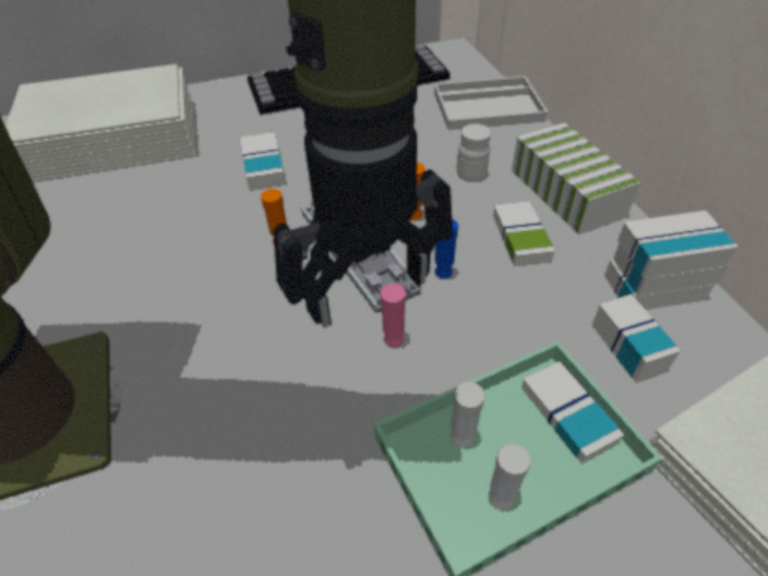

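View pics/top5.png

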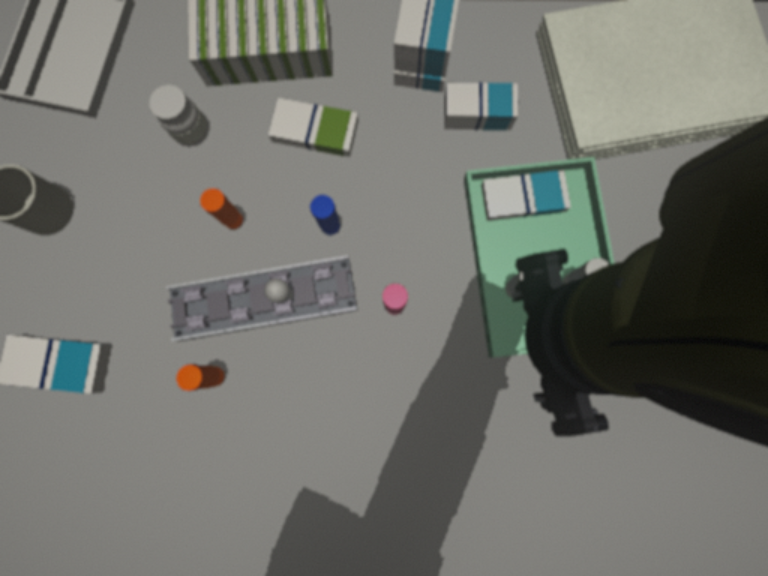

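The side view shows both tall tubes upright in the basket, at (467,415) and (508,475). The top view shows the short tube still in its clip at (278,290). The robot touches nothing.

```bash
python3 -c "
from workcell import workorder; print(workorder.finish_job())"
```

```text
the job is handed in; nothing more can be done
None
```

I pulled the two tall tubes straight up out of their clips, one at a time, and stood each on the basket floor before taking the next. I gripped with 60 N across the strip and lowered each tube until I felt 4–5 N of contact. I handed the job in at about 24 s; it gave no verdict.

**Tall tubes:** in the last pictures both stand upright in the basket, with their caps at about (0.504, -0.290) and (0.494, -0.210) m. The cap tops measured about 0.103 m, against 0.101 m nominal. The other tall tube had not moved when the first one was down.

**Short tube:** it is still in its clip, within about 1 mm of its starting position.

**Robot:** the gripper was open and clear of everything at hand-in.

**Limits of the last check:** no check failed or disagreed. In the last top view the arm hid one tube and part of the other, so the final positions of the tall tubes come from the side camera. The top camera had agreed with it to about 2 mm on the first tube earlier.

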